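# Start the powered window operator's demo

## Task

Start the window operator's demo with the push units on the oak board: press the raised end of the rocker fully down, then push the round key fully in, then push the long bar key fully in. Press with the fingertips only: leave the cross-shaped key out, and do not lift or shift any of the units or the hardware samples around them.

Things in the scene. Friction and masses are not known exactly. Their poses are not given: they have to be found in the camera images.
- board: fixed square oak board, 220 x 220 mm, 18 mm thick, lying on the quartz counter; origin at the centre of its underside. The four push units stand on it in a 2 x 2 pattern about 100 mm apart; which unit stands where varies.
- rocker_unit: loose round black housing, 70 mm across, 30 mm high, about 0.6 kg, standing on the oak board in any of four places; origin at the centre of its underside, z up. Its x axis points horizontally from the rocker's pivot towards the end of the rocker that is raised at the start (heading up to 1.75 rad either side of world +x).
- rocker (a joint): angle of the rocker, rad: 0 = as found, the end towards the unit's +x raised by 0.18 rad; 0.36 = fully over, that end down by 0.18 rad. It stays where it is pushed (friction 0.03 N m, about 1.5 N at the end). Brass paddle 58 x 26 x 10 mm, long side along the unit's x; pivot 38 mm above the unit's underside at its centre.
- rocker_press (a point): point on the top face of the rocker, 24 mm from the pivot, close to the end raised at the start (5 mm short of its tip); moves with the rocker and drops about 8 mm in all. Press straight down here.
- round_unit: loose round black housing, 70 mm across, 30 mm high, about 0.6 kg, standing on the oak board in any of four places; origin at the centre of its underside, z up. Carries the round key.
- round_key (a joint): travel of the round key, m: 0 = out, 0.006 = fully in. Flat-topped brass disc, 34 mm across. Sticks up 12 mm above the housing when out, 6 mm when fully in. Stiff: needs about 3 N to slide down, has no spring and stays where it is pushed.
- round_key_top (a point): centre of the top face of the round key; moves down with it.
- bar_unit: loose round black housing, 70 mm across, 30 mm high, about 0.6 kg, standing on the oak board in any of four places; origin at the centre of its underside, z up. Carries the long bar key, whose long side lies along the unit's y.
- bar_key (a joint): travel of the long bar key, m: 0 = out, 0.006 = fully in. Plain straight brass bar, 50 x 14 mm seen from above. Sticks up 12 mm above the housing when out, 6 mm when fully in. Stiff: needs about 3 N to slide down, has no spring and stays where it is pushed.
- bar_key_top (a point): centre of the top face of the bar key; moves down with it.
- cross_unit: loose round black housing, 70 mm across, 30 mm high, about 0.6 kg, standing on the oak board in any of four places; origin at the centre of its underside, z up. Carries the cross key, which is to be left alone.
- cross_key (a joint): travel of the cross key, m: 0 = out. Brass plus-shaped key, 48 x 48 mm, arms 13 mm wide; to be left out. Sticks up 12 mm above the housing when out, 6 mm when fully in. Stiff: needs about 3 N to slide down, has no spring and stays where it is pushed.
- glass_stand: bystander on the left: loose oak stand 150 x 130 x 38 mm with three upright glass samples (clear, frosted, bronze) 105 mm wide, their tops 132 mm above the counter; origin at the centre of its underside.
- roller: bystander: loose white nylon roller with a groove, standing on end, 42 mm across, 34 mm high; origin at the centre of its underside.
- latch_keep: bystander: loose brass latch keep, 65 x 28 mm plate with a raised lip, 20 mm high; origin at the centre of its underside.
- operator: bystander on the right: crank casement operator of dark iron fixed to the counter, 170 x 45 mm, 72 mm high with its folded handle; origin at the centre of its underside.
There are look-alikes about, which are no part of the job. What is shaped like the rocker_unit but green is not meant. What is shaped like the round_unit but purple is not meant.

How it is judged:
By the outcome, as a careful person would: the job done as asked, in the order asked, and still so for the second after the job is handed in, with the robot touching nothing.
It also fails if it takes over 42 s, if anything falls off the work surface, if the arm or the gripper's body presses on something with over 40 N, if the wrist force passes 120 N, or if a joint passes its speed limit or range.

## Robot

A 7-joint arm with a two-finger parallel gripper is mounted at the origin on the work surface. World frame = base frame: x ahead of the robot, y to its left, z up, the work surface at z = 0. Lengths are in mm, angles in rad, forces in N, time in s.
With the tool pointing down it reaches from about 400 to 750 mm from the base axis. Payload 19.5 kg.
Tool frame: the origin (TCP) lies between the finger pads; the fingertips stand 17 mm ahead of it and the grasp point (between the pads) lies 2 mm behind it; z points along the fingers, y is the line along which they close (so a half turn about z gives the same grasp; the last joint's range is limited). The gripper opens to 85 mm and grips with 20 to 120 N. Pads are 22 mm wide; open, the fingers measure 114 mm over their backs; the gripper's body (76 mm by 85 mm) begins 54 mm behind the grasp point. The pads swing forward as they close: fully open they stand 13 mm farther back than shut.
Start: joints at [-1.243, 0.707, -0.028, 1.485, 0.022, 0.951, -0.075], TCP at [207.808, 536.109, 248.268] pointing down, gripper open.
Joint ranges: [-2.71, 2.71], [-0.32, 2.16], [-1.57, 1.52], [0, 2.45], [-1.46, 4.6], [0, 2.02], [-2.83, 2.83]. Speed limits (rad/s): [1.89, 1.89, 2.57, 2.57, 3.01, 3.01, 3.01].

## Interface

Orientations are given as a unit quaternion [x, y, z, w].
In Python, from cell import ctrl, cams gives the robot as it stands.
- The arm moves only by the tool step_arm, never from a script. Its argument "steps" is a list of rows, each a list of 2 entries, a list of its own where there are three numbers: the shift along the tool's x, y, z in cm, then the turn about the tool's z in degrees. A call has 1 to 12 rows; each row shifts and turns the commanded pose from where the row before left it, along the tool's axes as they then stand; what a row does not reach is not made up. A row lasts 1/10 s, in which the tool goes at most 50 mm and 8.59 degrees, less where a joint would pass 70% of its speed; a pose out of reach is approached as far as the arm can. A call is refused whole if a number of a shift passes 5 or a number of a turn 8.59, either way. A call with a gripper value outside its range is refused whole. "claw" is the finger opening in cm, from 0 to 8.54, set as the call begins (left out, the last holds). The fingers move at their own pace and stop on an object; "squeeze" is the grip in N (left out, the last holds). Time passes only in rows, so rows that do not move let the fingers close. It gives the time, the measured TCP pose, the force, the opening and the grip force at its end, in the units of the state.
- ctrl.sense(): the state, without advancing time (a new reading comes with each control period).
- cams.snapshot(name): name is "scene" or "top" or "wrist"; returns the picture (384x512x3 uint8, red, green, blue); there is no depth.
- cams.camera_model(name): a dict with "fx", "fy", "cx", "cy" (pixels), "k1" (the pictures are not rectified: a ray, as slopes to the right and down, at radius r is drawn at 1 + k1 r^2 times it, then the intrinsics apply), "rvec" (rotation vector, rad) and "tvec" (3), from world to camera coordinates, as OpenCV has them. Camera axes: x right, y down, z forward; pixel columns grow to the right and rows downward; lengths in mm; the calibration is good to about 2 mm. A picture is of the moment at which its call begins: read the wrist's pose just before it. camera_model takes no time and is no camera call; for the wrist camera it gives the pose at the moment of the call.
- ctrl.job_done(): hands the job in; it is judged then, once.
The state is a dict: "time": time; "joints": joint angles; "dq": joint speeds; "joint_torque": joint torques, N m; "tool_pos": TCP position; "tool_rot": TCP orientation; "force": force on the tool from outside, world axes, zero at the start; "moment": the same for the moment, N m; "finger_gap": finger opening in mm; "gripper_force": force on a finger pad.
Only numpy, scipy, OpenCV 4.12 (cv2) and the standard library are available. Lean on these libraries where they do the work, as an engineer would, in place of code of your own. Each camera call takes 0.05 s, during which the arm holds its last target. There are 200 camera calls.

## Working session

There is one attempt and no reset: what is moved stays moved. The work goes in short steps, Python scripts to look and compute and a tool call to move; the robot and the scene stay as the last step left them, time stands still between calls to the robot, and variables do not carry over. Pictures are saved under pics/ and viewed, at most 10 in all, crops included, and the job is handed in when it is done.

Besides the shell and the picture viewer there is one more tool, called after "Call:" as name([rows], argument=value, ...), one row to a line, values as JSON. step_arm: Moves the arm, as the interface text tells. Its arguments: {"type":"object","properties":{"steps":{"type":"array"},"claw":{"type":"number"},"squeeze":{"type":"number"}},"required":["steps"]}

```bash
mkdir -p pics; cat > h.py <<'E'
import numpy as np, cv2
from cell import ctrl, cams
def snap(n,f):
    im=cams.snapshot(n); cv2.imwrite('pics/'+f,im[...,::-1]); return im
def ray(n,u,v,m=None):
    m=m or cams.camera_model(n)
    d=np.array([(u-m['cx'])/m['fx'],(v-m['cy'])/m['fy']]); p=d.copy()
    for _ in range(20): p=d/(1+m['k1']*(p@p))
    R=cv2.Rodrigues(np.array(m['rvec'],float))[0]; t=np.array(m['tvec'],float).ravel()
    return -R.T@t, R.T@np.array([p[0],p[1],1])
def at(n,u,v,z,m=None):
    c,d=ray(n,u,v,m); return c+d*(z-c[2])/d[2]
def proj(n,P):
    m=cams.camera_model(n); R=cv2.Rodrigues(np.array(m['rvec'],float))[0]
    q=R@np.array(P,float)+np.array(m['tvec'],float).ravel(); p=q[:2]/q[2]; p=p*(1+m['k1']*(p@p))
    return p*[m['fx'],m['fy']]+[m['cx'],m['cy']]
E
python3 - <<'E'
from h import *
a=snap('top','top.png');b=snap('scene','scene.png')
cv2.imwrite('pics/top2.png',cv2.resize(a[...,::-1],(800,600),interpolation=3))
for n in('top','scene'):print(cams.camera_model(n))
print(ctrl.sense())
E
```

```text
{'fx': 347.4671449079775, 'fy': 347.4671449079775, 'cx': 259.836216732817, 'cy': 190.251988299249, 'k1': -0.06329542043871787, 'rvec': array([ 2.17265457, -2.0526279 ,  0.20942999]), 'tvec': array([-85.12341325, 514.10104892, 989.7985215 ])}
{'fx': 439.7909654262812, 'fy': 439.7909654262812, 'cx': 250.98299246707253, 'cy': 190.88221766939975, 'k1': 0.04990174784414816, 'rvec': array([ 2.12571592,  0.85514933, -0.3732211 ]), 'tvec': array([-352.47674449, -200.67651844, 1601.67090559])}
{'time': 0.1, 'joints': array([-1.24271314,  0.70704733, -0.02760323,  1.48492161,  0.02202713,
        0.95094086, -0.07548493]), 'dq': array([ 0.00022485, -0.00121073, -0.00013727, -0.00074742, -0.00131766,
       -0.00056732, -0.00188529]), 'joint_torque': array([ 2.20000620e-03, -8.84268594e+01,  1.23634201e+00, -2.36445272e+01,
        1.69685483e-02,  5.24879099e-03, -1.13034584e-06]), 'tool_pos': array([207.74500448, 535.92435715, 247.87778697]), 'tool_rot': array([ 1.83830566e-01,  9.82957815e-01, -5.03221385e-04, -6.21824123e-05]), 'force': array([ 0.18845076, -0.37371296, -0.19980905]), 'moment': array([-0.0655475 ,  0.04077226, -0.01643795]), 'gripper_force': 0.0, 'finger_gap': 85.32506690890352}
```

View pics/top2.png

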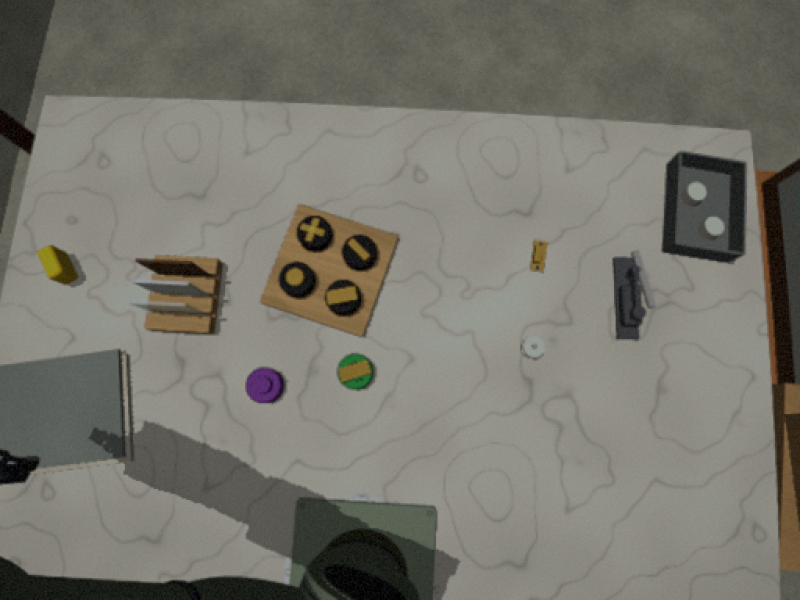

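View pics/scene.png

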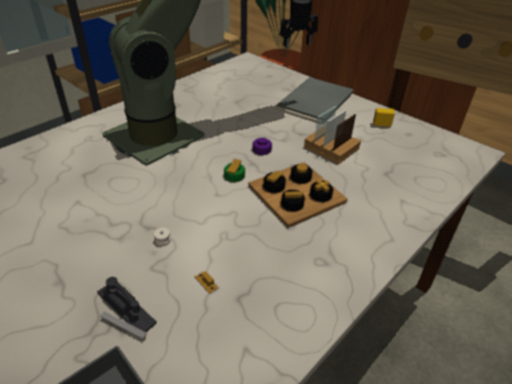

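The top view (800x600) shows the cross unit at (315,232), bar at (360,252), round key at (297,280) and rocker at (343,297), all on the oak board. The look-alikes off the board are the green rocker at (355,371) and the purple round unit at (264,385); neither is meant, since the housings I need are black and on the board. I'll confirm this in one crop.

```bash
python3 - <<'E'
from h import *
a=cv2.imread('pics/top.png');b=cv2.imread('pics/scene.png')
A=cv2.resize(a[125:255,150:265],None,fx=4.6,fy=4.6,interpolation=cv2.INTER_CUBIC)
B=cv2.resize(b[155:230,240:350],None,fx=2.4,fy=2.4,interpolation=cv2.INTER_CUBIC)
c=np.zeros((598,800,3),np.uint8);c[:A.shape[0],:A.shape[1]]=A;c[:B.shape[0],530:530+B.shape[1]]=B
cv2.imwrite('pics/c.png',c)
s=.64
for n,u,v in(('cross',315,232),('bar',360,252),('round',297,280),('rock',343,297)):
    print(n,at('top',u*s,v*s,58).round(1))
for u,v in((299,205),(398,236),(364,335),(262,301)): print(at('top',u*s,v*s,18).round(1))
# brass blobs
hsv=cv2.cvtColor(a,cv2.COLOR_BGR2HSV)
for n,u,v in(('bar',360,252),('round',297,280),('rock',343,297)):
    u*=s;v*=s;x0,y0=int(u)-13,int(v)-13
    w=hsv[y0:y0+26,x0:x0+26]; m=((w[...,1]>110)&(w[...,2]>75)).astype(np.uint8)
    yy,xx=np.mgrid[-13:13,-13:13]; m[(yy**2+xx**2)>100]=0
    q=np.argwhere(m)[:,::-1]+[x0,y0]
    P=np.array([at('top',*p,60 if n!='rock' else 61) for p in q])[:,:2]; c=P.mean(0);e,V=np.linalg.eigh(np.cov(P.T))
    print(n,len(q),c.round(1),(np.sqrt(12*e)).round(),V[:,1].round(3))
E
```

```text
cross [637.2 129.7  58. ]
bar [601.4  38.4  58. ]
round [538.8 155.5  58. ]
rock [510.6  64.3  58. ]
[706.5 175.9  18. ]
[651.  -32.1  18. ]
[445.2  22.3  18. ]
[501.2 230.   18. ]
bar 78 [607.6  42.7] [15. 50.] [0.668 0.744]
round 103 [545.7 161.8] [30. 31.] [-0.995 -0.104]
rock 171 [514.9  67.2] [28. 55.] [-0.272  0.962]
```

View pics/c.png

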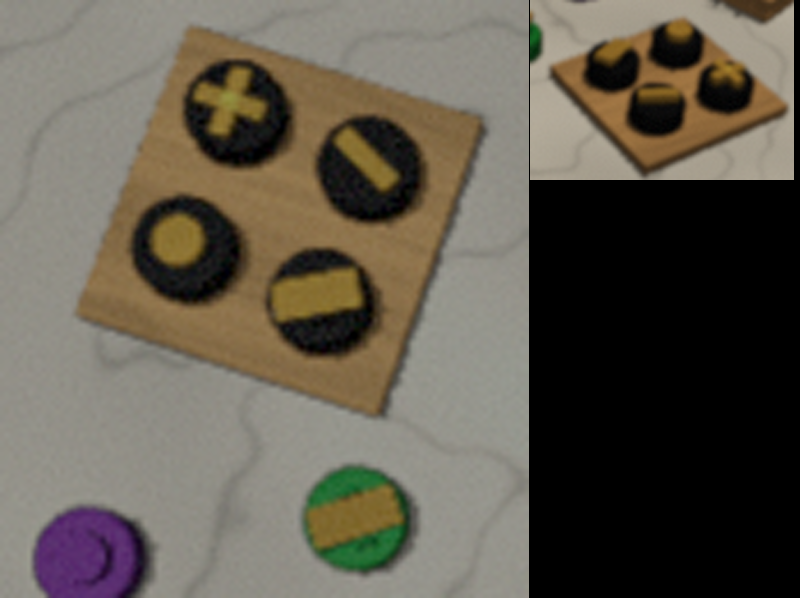

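The crop confirms four black units on the board: cross at upper left, bar at upper right, round at lower left and rocker at lower right. The green and purple look-alikes stand off the board. I'll move above the board for a wrist view, which should settle which end of the rocker is raised.

Call:
step_arm([
  [[-4, -2.25, 0], 0],
  [[-4, -2.25, 0], 0],
  [[-4, -2.25, 0], 0],
  [[-4, -2.25, 0], 0],
  [[-4, -2.25, 0], 0],
  [[-4, -2.25, 0], 0],
  [[-4, -2.25, 0], 0],
  [[-4, -2.25, 0], 0],
  [[-4, -2.25, 0], 0],
  [[-4, -2.25, 0], 0],
  [[-4, -2.25, 0], 0],
  [[-4, -2.25, 0], 0],
], claw=0)

```text
time: 1.3
tool_pos: [558.6, 109.1, 248.2]
tool_rot: [0.184, 0.983, -0.0, -0.0]
force: [-0.4, 1.0, -0.3]
finger_gap: -0.2
gripper_force: 0.0
```

Call:
step_arm([
  [[0, 0, 0], 7.6],
  [[0, 0, 0], 7.6],
  [[0, 0, 0], 7.6],
  [[0, 0, 0], 7.6],
  [[0, 0, 0], 7.6],
  [[0, 0, 0], 7.6],
  [[0, 0, 0], 7.6],
  [[0, 0, 0], 0],
  [[0, 0, 0], 0],
])

```text
time: 2.2
tool_pos: [557.7, 111.0, 248.1]
tool_rot: [0.603, 0.798, -0.0, -0.0]
force: [0.4, 0.6, -0.0]
finger_gap: -0.6
gripper_force: 0.0
```

```bash
cat >> h.py <<'E'
def pose():
    from scipy.spatial.transform import Rotation as Ro
    s=ctrl.sense(); return np.array(s['tool_pos']),Ro.from_quat(s['tool_rot']).as_matrix(),s
E
python3 - <<'E'
from h import *
p,R,s=pose();print(p,R.round(3),s['joints'].round(2),s['force'].round(2),s['finger_gap'],s['time'])
m=cams.camera_model('wrist');c,d=ray('wrist',256,192,m);print(c,d,m['fx'])
a=snap('wrist','w1.png');cv2.imwrite('pics/w1b.png',cv2.resize(a[...,::-1],(800,600),interpolation=3))
E
```

```text
[557.67426723 110.95559964 248.12718724] [[-0.273  0.962 -0.   ]
 [ 0.962  0.273 -0.   ]
 [-0.    -0.    -1.   ]] [-0.33  0.7   0.16  1.51 -0.13  0.94  0.14] [ 0.41  0.62 -0.02] -0.6079845896884962 2.2
[536.7943897  184.90975915 374.22128305] [ 0.07650459 -0.28072146 -0.95676839] 319.1391525038087
```

View pics/w1b.png

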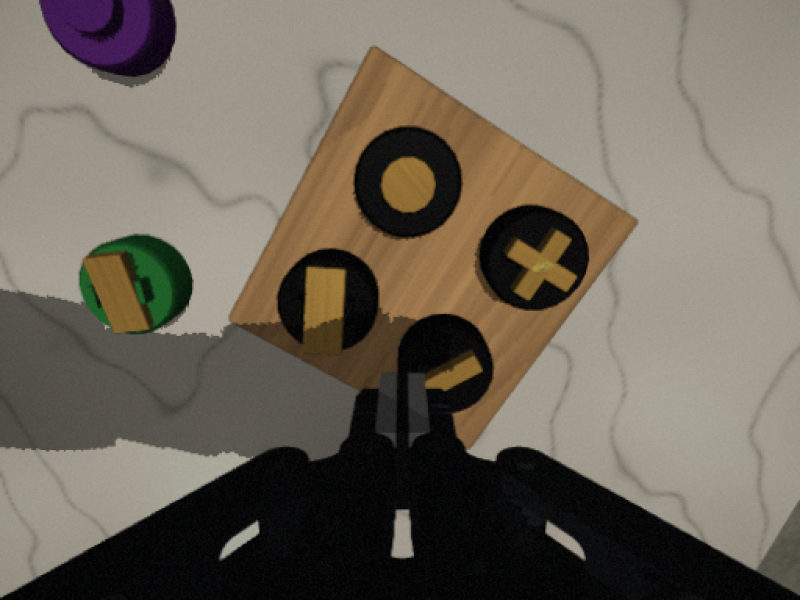

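The wrist view shows round at (408,184), cross at (542,264), bar at (455,372) and rocker at (325,310) with corners about (305,267), (345,268), (343,354) and (303,353). I'll fit both tilt hypotheses to those corners, and take the bar and round centres from here and from the top view.

```bash
cat > fit.py <<'E'
from h import *
from scipy.optimize import least_squares
def top(x,y,h,a):  # paddle top corners
    u=np.array([np.cos(h),np.sin(h)]);n=np.array([-u[1],u[0]]);o=[]
    for sx,sy in((1,1),(1,-1),(-1,-1),(-1,1)):
        r=29*sx*np.cos(a)-5*np.sin(a);z=56+29*sx*np.sin(a)+5*np.cos(a)
        o.append([*(np.array([x,y])+r*u+13*sy*n),z])
    return np.array(o)
E
python3 - <<'E'
from fit import *
s=.64
C=np.array([(303,353),(343,354),(345,268),(305,267)])*s
for h0 in(-1.295,1.846):
  for roll in range(4):
    f=lambda v:(np.array([proj('wrist',P) for P in top(v[0],v[1],v[2],.18)])-np.roll(C,roll,0)).ravel()
    r=least_squares(f,[512,65,h0]); 
    if r.cost<60: print(h0,roll,r.cost,r.x,f(r.x).round(1))
for n,u,v in(('roundkey',408,184.5),('rockhous',328,299.5),): 
    z=60 if 'key' in n else 48
    print(n,at('wrist',u*s,v*s,z).round(1))
print('round hous',at('wrist',408*s,181*s,48)); print('cross',at('wrist',542*s,264*s,60))
for u,v in((475,353),(483,370),(426,390)):print('bar',at('wrist',u*s,v*s,60).round(1))
E
```

```text
Traceback (most recent call last):
  File "h.py", line 14, in proj
    m=cams.camera_model(n); R=cv2.Rodrigues(np.array(m['rvec'],float))[0]
ValueError: time passes only in moves, steps and waits
```

```bash
sed -i 's/^def proj(n,P):/def proj(n,P,m=None):/; s/^    m=cams.camera_model(n); R=/    m=m or cams.camera_model(n); R=/' h.py
python3 - <<'E'
from fit import *
s=.64; m=cams.camera_model('wrist')
C=np.array([(303,353),(343,354),(345,268),(305,267)])*s
for h0 in(-1.295,1.846):
  for roll in range(4):
    f=lambda v:(np.array([proj('wrist',P,m) for P in top(v[0],v[1],v[2],.18)])-np.roll(C,roll,0)).ravel()
    r=least_squares(f,[512,65,h0]); 
    if r.cost<60: print(h0,roll,r.cost,r.x,f(r.x).round(1))
for n,u,v,z in(('roundkey',408,184.5,60),('rockhous',328,299.5,48),('round hous',408,181,48),('cross',542,264,60),('bar',475,353,60),('bar',483,370,60),('bar',426,390,60)):
    print(n,at('wrist',u*s,v*s,z,m).round(1))
E
```

```text
roundkey [546.7 165.3  60. ]
rockhous [515.5  76.1  48. ]
round hous [546.5 166.6  48. ]
cross [643.3 140.7  60. ]
bar [621.3  70.2  60. ]
bar [630.6  59.7  60. ]
bar [597.2  34.4  60. ]
```

```bash
python3 - <<'E'
from fit import *
s=.64; m=cams.camera_model('wrist');mt=cams.camera_model('top')
C=np.array([(343,354),(303,353),(305,267),(345,268)])*s
T=np.array([(150+x/4.6,125+y/4.6) for x,y in((358,268),(364,309),(275,322),(272,281))])-.4
for h0,k in((-1.295,0),(1.846,2)):
  for n,M,c in(('wrist',m,C),('top',mt,T)):
    f=lambda v:(np.array([proj(n,P,M) for P in top(v[0],v[1],v[2],.18)])-np.roll(c,k,0)).ravel()
    r=least_squares(f,[512,65,h0]); print(n,h0,r.cost.round(1),r.x,f(r.x).round(1))
E
```

```text
wrist -1.295 0.3 [515.82805846  71.14252564  -1.33646312] [-0.3  0.4  0.4  0.2 -0.  -0.5 -0.1 -0.1]
top -1.295 0.2 [514.07102055  66.29482568  -1.39933975] [ 0.1  0.2 -0.4 -0.2  0.2 -0.2  0.1  0.2]
wrist 1.846 18.7 [515.59181377  72.35706898   1.76685012] [-0.8  2.  -0.1  3.4 -0.2 -2.5  1.2 -3.6]
top 1.846 0.3 [513.76976848  67.76786038   1.80797842] [ 0.2 -0.3 -0.5  0.1  0.1  0.4  0.2 -0.2]
```

Raised end points to -y: heading is about -1.36, with a fit cost of 0.3 against 18.7 for the opposite tilt. The unit centre is about (515,69). I'll move over the press point at about (520,43) and come down to just above it.

Call:
step_arm([
  [[-2.8, -2.7, 0], 4],
  [[-2.8, -2.7, 0], 0],
  [[0, 0, 4], 0],
  [[0, 0, 4], 0],
  [[0, 0, 4], 0],
  [[0, 0, 2], 0],
  [[0, 0, 0], 0],
  [[0, 0, 0], 0],
  [[0, 0, 0], 0],
])

```text
time: 3.15
tool_pos: [519.1, 43.8, 109.6]
tool_rot: [0.632, 0.775, 0.001, 0.001]
force: [0.2, -0.5, 1.1]
finger_gap: 0.0
gripper_force: 0.0
```

```bash
python3 - <<'E'
from h import *
p,R,s=pose();print(p,R.round(3)[:2,0],s['force'].round(2),s['time'])
m=cams.camera_model('wrist'); a=snap('wrist','w2.png');cv2.imwrite('pics/w2b.png',cv2.resize(a[...,::-1],(800,600),interpolation=3))
E
```

```text
[519.07762821  43.79847254 109.62592246] [-0.202  0.979] [ 0.23 -0.46  1.13] 3.15
```

View pics/w2b.png

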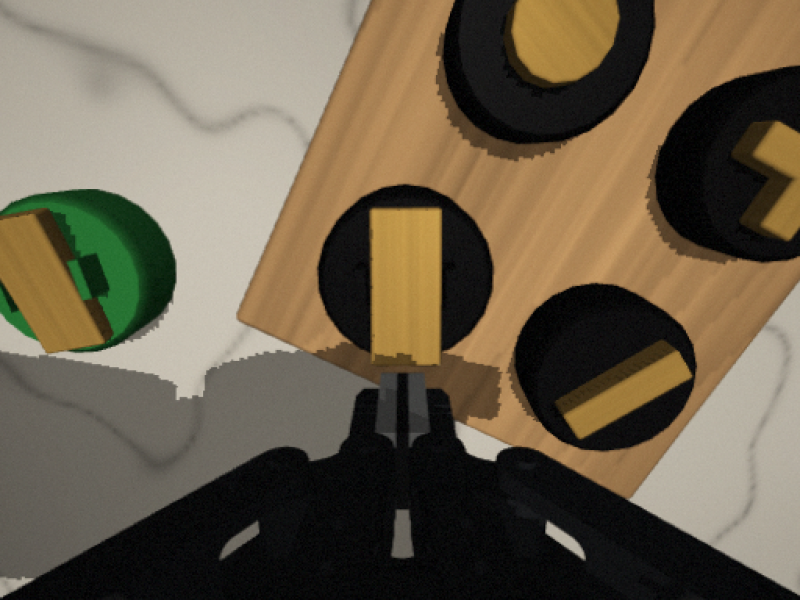

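The fingers line up with the paddle, whose top-face corners are (371,208), (441,208), (440,366) and (372,363). The bar's top face is at (556,404)-(692,378) and the round key is partly in view at (565,30). I'll refit from this closer view.

```bash
python3 - <<'E'
from fit import *
s=.64; m=cams.camera_model('wrist')
C=np.array([(440,366),(372,363),(371,208),(441,208)])*s
f=lambda v:(np.array([proj('wrist',P,m) for P in top(v[0],v[1],v[2],.18)])-C).ravel()
r=least_squares(f,[512,65,-1.3]); print(r.cost.round(1),r.x,f(r.x).round(1))
x,y,h=r.x;u=np.array([np.cos(h),np.sin(h)])
p,R,_=pose(); print('tcp along',(p[:2]-[x,y])@u,'lat',(p[:2]-[x,y])@[-u[1],u[0]])
B=np.array([at('wrist',a*s,b*s,60,m) for a,b in((556,404),(682,346),(692,378),(573,440))]);print(B.round(1),B.mean(0))
for z in (80,85,90,95): # where fingertip (front edge) appears
    print(z,(proj('wrist',[*(p[:2]+R[:2,0]*11),z],m)/s).round())
E
```

```text
3.7 [515.29567955  71.02713483  -1.37217093] [ 0.5 -0.  -0.9  1.8 -0.8 -0.8  1.1 -0.7]
tcp along 27.404586043331367 lat -1.662770133867983
[[582.5  37.1  60. ]
 [621.7  70.1  60. ]
 [630.2  58.4  60. ]
 [593.8  22.9  60. ]] [607.07911816  47.12652354  60.        ]
80 [401. 353.]
85 [401. 358.]
90 [401. 365.]
95 [401. 372.]
```

Call:
step_arm([
  [[0, 0.1, 1.1], 0],
  [[0, 0.1, 1.1], 0],
  [[0, 0, 0.2], 0],
  [[0, 0, 0.2], 0],
  [[0, 0, 0.2], 0],
  [[0, 0, 0.2], 0],
  [[0, 0, 0.2], 0],
  [[0, 0, 0], 0],
])

```text
time: 4.0
tool_pos: [520.5, 44.1, 76.2]
tool_rot: [0.632, 0.775, -0.0, 0.0]
force: [0.1, -0.6, 0.7]
finger_gap: -0.1
gripper_force: 0.1
```

Call:
step_arm([
  [[0, 0, 0.1], 0],
  [[0, 0, 0.1], 0],
  [[0, 0, 0], 0],
])

```text
time: 4.3
tool_pos: [520.6, 44.0, 74.4]
tool_rot: [0.632, 0.775, 0.0, 0.0]
force: [-0.9, -2.5, 5.6]
finger_gap: 0.1
gripper_force: 2.9
```

Call:
step_arm([
  [[0, 0, 0.1], 0],
  [[0, 0, 0], 0],
])

```text
time: 4.5
tool_pos: [520.6, 44.1, 74.0]
tool_rot: [0.632, 0.775, 0.0, 0.0]
force: [-2.9, -3.3, 18.4]
finger_gap: 0.2
gripper_force: 9.4
```

Call:
step_arm([
  [[0, 0, 0.1], 0],
  [[0, 0, 0], 0],
])

```text
time: 4.7
tool_pos: [520.7, 44.0, 73.5]
tool_rot: [0.632, 0.775, 0.0, 0.0]
force: [-4.4, -2.2, 33.6]
finger_gap: 0.0
gripper_force: 16.4
```

Call:
step_arm([
  [[0, 0, -2], 0],
  [[0, 0, -3], 0],
  [[0, 0, 0], 0],
  [[0, 0, 0], 0],
])

```text
time: 5.1
tool_pos: [520.5, 44.4, 122.5]
tool_rot: [0.632, 0.775, 0.0, 0.0]
force: [0.5, 0.3, 0.4]
finger_gap: 0.2
gripper_force: 0.0
```

```bash
python3 - <<'E'
from h import *
p,R,s=pose();print(p,s['force'].round(2),s['time'])
a=snap('wrist','w3.png');cv2.imwrite('pics/w3b.png',cv2.resize(a[...,::-1],(800,600),interpolation=3))
E
```

```text
[520.50798463  44.44492992 122.45200257] [0.47 0.3  0.43] 5.1
```

View pics/w3b.png

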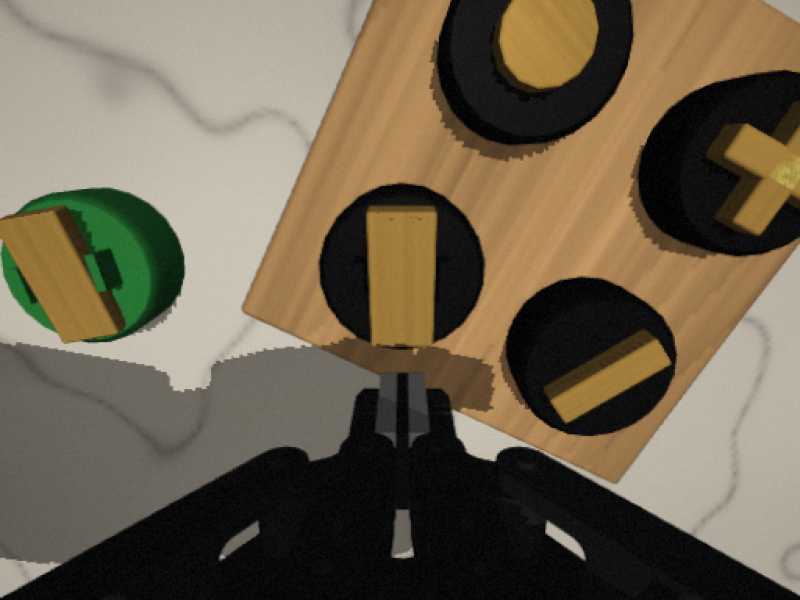

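The rocker has tipped over: the far end face now shows at (402,212), and the pressed end has dropped inside the housing outline at (402,345). Next is the round key.

Call:
step_arm([
  [[3.75, 1.67, 0], 0],
  [[3.75, 1.67, 0], 0],
  [[3.8, 1.67, 0], 0],
  [[0, 0, 2], 0],
  [[0, 0, 2], 0],
  [[0, 0, 0], 0],
  [[0, 0, 0], 0],
])

```text
time: 5.85
tool_pos: [546.6, 164.6, 82.1]
tool_rot: [0.632, 0.775, -0.001, -0.0]
force: [-0.1, -0.7, 1.0]
finger_gap: 0.2
gripper_force: 0.0
```

Call:
step_arm([
  [[0, 0, 0.2], 0],
  [[0, 0, 0.2], 0],
  [[0, 0, 0.2], 0],
  [[0, 0, 0.2], 0],
  [[0, 0, 0], 0],
])

```text
time: 6.35
tool_pos: [546.8, 164.9, 74.2]
tool_rot: [0.632, 0.775, -0.0, 0.0]
force: [0.6, -0.3, 0.4]
finger_gap: 0.1
gripper_force: 0.0
```

Call:
step_arm([
  [[0, 0, 0.1], 0],
  [[0, 0, 0.1], 0],
  [[0, 0, 0.1], 0],
])

```text
time: 6.65
tool_pos: [546.8, 164.9, 71.3]
tool_rot: [0.632, 0.775, -0.0, 0.0]
force: [0.7, 0.0, 1.6]
finger_gap: 0.2
gripper_force: 1.1
```

Call:
step_arm([
  [[0, 0, 0.1], 0],
  [[0, 0, 0], 0],
])

```text
time: 6.85
tool_pos: [546.9, 164.9, 71.0]
tool_rot: [0.632, 0.775, 0.0, 0.0]
force: [-3.3, -0.7, 15.6]
finger_gap: -0.1
gripper_force: 8.2
```

Call:
step_arm([
  [[0, 0, 0.1], 0],
  [[0, 0, 0], 0],
])

```text
time: 7.05
tool_pos: [547.0, 165.0, 70.8]
tool_rot: [0.632, 0.775, 0.0, 0.0]
force: [-7.0, -2.2, 33.5]
finger_gap: -0.3
gripper_force: 16.9
```

Call:
step_arm([
  [[0, 0, -2], 0],
  [[0, 0, -3], 0],
  [[0, 0, 0], 0],
  [[-4.2, 1.2, 0], 0],
  [[-4.2, 1.2, 0], 0],
  [[-4.3, 1.1, 0], 0],
  [[0, 0, 0], 0],
  [[0, 0, 2], 0],
  [[0, 0, 1.9], 0],
  [[0, 0, 0], 0],
  [[0, 0, 0], 0],
])

```text
time: 8.15
tool_pos: [606.5, 47.6, 80.4]
tool_rot: [0.632, 0.775, -0.0, -0.0]
force: [-0.7, 0.2, 0.5]
finger_gap: 0.1
gripper_force: 0.0
```

Call:
step_arm([
  [[0, 0, 0.2], 0],
  [[0, 0, 0.2], 0],
  [[0, 0, 0.2], 0],
  [[0, 0, 0.1], 0],
  [[0, 0, 0.1], 0],
  [[0, 0, 0], 0],
])

```text
time: 8.75
tool_pos: [606.7, 47.6, 72.3]
tool_rot: [0.632, 0.775, 0.0, 0.0]
force: [1.5, 0.4, 0.9]
finger_gap: 0.5
gripper_force: 0.5
```

Call:
step_arm([
  [[0, 0, 0.1], 0],
  [[0, 0, 0.1], 0],
  [[0, 0, 0], 0],
])

```text
time: 9.05
tool_pos: [606.8, 47.6, 70.9]
tool_rot: [0.632, 0.775, 0.0, 0.0]
force: [-2.4, 0.3, 13.9]
finger_gap: 0.2
gripper_force: 7.1
```

Stop reached. One small extra push, then back off and check from above.

Call:
step_arm([
  [[0, 0, 0.1], 0],
  [[0, 0, 0], 0],
])

```text
time: 9.25
tool_pos: [606.8, 47.6, 70.8]
tool_rot: [0.632, 0.775, 0.0, 0.0]
force: [-7.0, -0.2, 29.1]
finger_gap: 0.4
gripper_force: 14.8
```

Call:
step_arm([
  [[0, 0, -2], 0],
  [[0, 0, -4], 0],
  [[0, 0, -4], 0],
  [[-4, 0, -4], 0],
  [[-4, 0, 0], 0],
  [[0, 0, 0], 0],
  [[0, 0, 0], 0],
])

```text
time: 9.95
tool_pos: [621.5, -27.0, 204.3]
tool_rot: [0.633, 0.775, -0.0, -0.0]
force: [-0.5, 0.6, -0.9]
finger_gap: 0.0
gripper_force: 0.0
```

```bash
python3 - <<'E'
from h import *
p,R,s=pose();print(p,s['force'].round(2),s['time'])
a=snap('wrist','w4.png');cv2.imwrite('pics/w4b.png',cv2.resize(a[...,::-1],(800,600),interpolation=3))
E
```

```text
[621.52222733 -26.97998003 204.34142167] [-0.49  0.62 -0.86] 9.95
```

View pics/w4b.png

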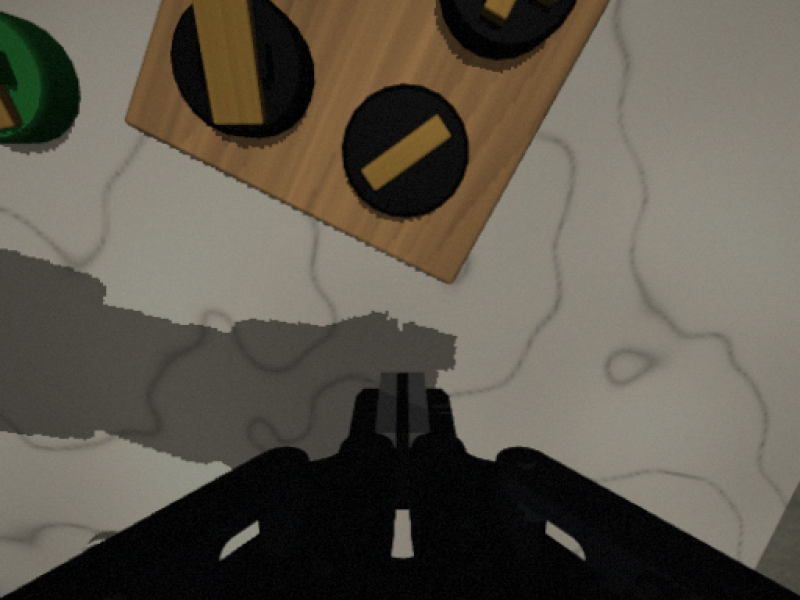

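The bar key at (405,152) sits low in its housing, the rocker at (235,60) is over, and the units have not moved. All three pushes ended on a hard stop at the expected height.

```bash
python3 -c "
from h import *
print(ctrl.job_done())"
```

```text
the job is handed in; nothing more can be done
None
```

I pressed the rocker, then the round key, then the bar key, each to its hard stop, left the cross key alone, saw no unit shift in the last wrist view, and handed the job in at about 10 s; no verdict came back.

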